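# Return the cutter case to the safety-catch cupboard

### The arm

A 7-joint arm with a two-finger parallel gripper is mounted at the origin on a cart in front of the work surface, level with it; the furniture and walls round the work are solid. World frame = base frame: x ahead of the robot, y to its left, z up, the work surface at z = 0. Lengths are in m, angles in rad, forces in N, time in s.
With the tool pointing down it reaches from about 0.425 to 0.95 m from the base axis. Payload 4.7 kg.
Tool frame: the origin (TCP) lies at the very end of the fingers, on their centre line; the grasp point (between the pads) lies 19 mm behind it; z points along the fingers, y is the direction in which the jaws open and shut (so a half turn about z gives the same grasp; the last joint's range is limited). The gripper opens to 85 mm and grips with 20 to 120 N. Pads are 22 mm wide; open, the fingers measure 114 mm over their backs; the gripper's body (76 mm by 85 mm) begins 54 mm behind the grasp point. The pads swing forward as they close: fully open they stand 13 mm farther back than shut.
Start: joints at [-1.148, 0.469, -0.049, 1.532, 0.024, 1.141, -0.082], TCP at [0.295, 0.607, 0.231] pointing down, gripper open.
Joint ranges: [-2.59, 2.59], [-0.33, 1.99], [-1.39, 1.29], [0.1, 2.45], [-1.04, 4.18], [0.21, 1.99], [-2.66, 2.66]. Speed limits (rad/s): [2.57, 2.57, 3.14, 3.14, 3.14, 3.14, 3.14].

### API

Orientations are given as [roll, pitch, yaw] about the fixed x, y, z axes, in that order (R = Rz(yaw) Ry(pitch) Rx(roll)).
In Python, from rig import ctrl, gripper_open, grab, solve_ik, sensors, vision, job gives the robot as it stands. Calls block until the motion is done:
- ctrl.goto(position, orientation): joint-space move of the TCP to a pose.
- ctrl.line_to(position, frame=None, max_speed=0.15, until_force=None): straight line of the TCP; frame=None keeps the orientation; max_speed is the mean speed in m/s. With until_force (N) it stops when the force on the tool has changed by that much, and returns True; else False.
- ctrl.move_j(angles): joint-space move.
- gripper_open() and grab(grasp_force=None): open the fingers fully, or close them until they stop; grasp_force is the grip in N (None keeps the last).
- ctrl.sleep(seconds).
- solve_ik(position, orientation): joint angles nearest the present ones, or None.
- sensors.state(): the state.
- vision.get_image(name): name is "scene" or "top" or "wrist"; returns (picture, depth): 420x560x3 uint8, red, green, blue; 420x560 float32, m along the optical axis (not along the pixel's ray), 0 where there is no reading.
- vision.camera_params(name): a dict with "fx", "fy", "cx", "cy" (pixels), "world_from_camera" (4x4, takes a point from camera to world coordinates). Camera axes: x right, y down, z forward; pixel columns grow to the right and rows downward; lengths in m; the calibration is good to about 2 mm. A picture is of the moment at which its call begins: read the wrist's pose just before it. camera_params takes no time and is no camera call; for the wrist camera it gives the pose at the moment of the call.
A pose or a line that the arm cannot do raises ctrl.PlanningError and nothing moves.
- job.hand_in(): hands the job in, once; it reports no verdict.
Trained networks look in the newest picture that a camera, given by its name, has taken for a name from the list of things; names that differ only in an ending like _2 or _b are one class to them, and where a whole thing is asked for, a point or a joint stands for the part that bears it (a point fixed in the world has none). Each returns a list of dicts, best first, with "p" (0 to 1); they miss things now and then, are a little off and sometimes report something else, mostly with a low value. They report only what shows in the picture. A call takes as long as a camera call. They do not tell look-alikes from the thing itself.
- vision.spot_in(camera, name): "rect" ([centre column, centre row, width, height] in pixels, round what is visible of it).
- vision.outline_of(camera, name): "pixels" (420x560 bool, what is visible of it) and "rect" ([centre column, centre row, width, height] in pixels, round what is visible of it).
- vision.spot_point(camera, name): "point" ([row, column] in pixels: a listed point, or the origin of a listed thing).
The state is a dict: "clock": time; "joint_positions": joint angles; "qvel": joint speeds; "effort": joint torques, N m; "tool_pos": TCP position; "orientation": TCP orientation; "force": force on the tool from outside, world axes, zero at the start; "ft_torque": the same for the moment, N m; "width": finger opening in m.
Only numpy, scipy, OpenCV 4.12 (cv2) and the standard library are available. Lean on these libraries where they do the work, as an engineer would, in place of code of your own. Each camera call takes 0.05 s, during which the arm holds its last target.

### The job

Put the wooden cutter case away in the low bench cupboard. Draw the door ajar until its hidden safety catch stops it, press the white catch tongue down with the fingertips through the gap while drawing the door on, and swing it wide open, well past square. Then put the case inside, keeping it flat, and push the door fully shut past the snap of the catch; leave the tape measure, the dowels and the glue bottle where they are.

Things in the scene. Friction and masses are not known exactly. Their poses are not given: they have to be found in the camera images.
- cupboard: Low pale plywood cupboard with a brown wooden door, fixed to the table: 160 wide (y) x 150 deep (x) x 82 high, 12 mm sides. Origin: centre of its underside; +x points from the doorway to the back, the doorway plane is x = -75 mm. Inside 136 wide, 142 deep, 72 high, open to the table (no floor or sill). A tape measure lies on its top, towards the back.
- door_hinge (a point): Point on the door's upright hinge axis, 56 mm above the table, at the doorway's -y edge (cupboard frame x -75, y -80 mm). The point turns with the door: its x is the door's inward normal, its y runs along the door from hinge to free edge. Door 160 wide, 14 thick, its outer face 14 mm outside this axis, its top edge 83 mm above the table.
- door_handle (a point): Middle of the steel bar handle on the door's outer face, 56 mm above the table: level bar 10 mm thick, 65 mm long along the door, standing 36 mm off the face (31 mm free behind it). It is 82 mm from the hinge axis, 50 mm outside it; same axes as door_hinge. The last 40 mm of the face, to the free edge, are plain.
- catch_pad (a point): Top of the finger pad of the catch, a white tongue behind the door, 24 mm inward of the door's inner face, 124 mm from the hinge, 60 mm above the table. Pad 24 mm wide, from 8 to 40 mm inward. The tongue goes on to an upward hook 62 mm inward that (67 mm high; the tongue ends at 89 mm) that stops behind a steel keeper. Swing the door well past square so that it clears the doorway.
- door (a joint): Door angle in rad: 0 shut, grows as it opens (anticlockwise from above), 2.3 at most. The door stays where it is left (light friction). With the catch up it stops at about 0.365, leaving a gap 44 mm wide at the catch. On shutting, the hook's slope ducks under the keeper by itself between about 0.58 and 0.365 (about 5 N at its free edge) and springs up behind it; then the door goes freely to 0.
- catch (a joint): How far the tongue is pressed down, in m: 0 up (catching), 0.009 at its stop. From 0.0065 the hook clears the keeper. It slides straight down in a housing on the door's inner face against a spring, 2 N at first, about 5 N at 0.007, and springs back up when let go. Once the door is past 0.5 rad with the tongue down the hook is out.
- cutter_case: Closed dark wooden case, 100 long (x) x 60 wide (y) x 34 high, 0.35 kg, with brass hinges and clasp on its long sides. Origin: centre of its underside. It lies on the table in front of the doorway, clear of the door's swing, an end facing the doorway. Slides with about 2 N. The cupboard's top stands over a low gripper: lean the tool, or let the door push the last 30 mm home.
- tape_measure: Yellow and black pocket tape measure, 66 x 84 x 44 mm, lying loose on the cupboard's top; origin: centre of its underside. Leave it there.
- dowels: Bundle of wooden dowels, 166 x 31 x 20 mm, lying on the table; origin: centre of its underside. Leave it.
- oil_bottle: Green squeeze bottle of wood glue with a red nozzle, 60 mm across, 189 mm high, standing on the table beyond the cupboard; origin: centre of its underside. Leave it standing.
Not all that is in view belongs to the job. What is shaped like the cutter_case but pink is not meant.

How it is judged:
On the way, in this order (a step that is already met when the one before it is completed fails the run):
1. the door is drawn ajar until the catch stops it, the catch still up (value of joint door between 0.29 and 0.42 rad and value of joint catch below 0.003 m), for 0.2 s.
2. the catch is pressed down by the fingers through the gap (value of joint catch above 0.006 m and value of joint door between 0.25 and 0.6 rad and contact force between the fingers and catch above 0.5 N), for 0.05 s.
3. the door is open wide (value of joint door above 1.6 rad), for 0.1 s.
4. the case is in through the doorway, at most its last 30 mm still proud (x of cutter_case in the frame of cupboard above -0.055 m and y of cutter_case in the frame of cupboard between -0.05 and 0.05 m), for 0.1 s.
At the end, for the whole second after the job is handed in: The case stands flat on the table wholly inside the cupboard (its centre 45 mm or more behind the doorway plane and within 50 mm of the cupboard's middle line), at rest; the door is shut to within 0.03 rad and the catch has sprung back up to within 2 mm (value of joint door below 0.03 rad and value of joint catch below 0.002 m and x of cutter_case in the frame of cupboard between -0.03 and 0.06 m and y of cutter_case in the frame of cupboard between -0.05 and 0.05 m and height (world z) of cutter_case below 0.01 m and angle between cutter_case's own z axis and vertical below 0.1 rad and linear speed of cutter_case below 0.01 m/s); the robot touches nothing.
It fails at once if the case is tipped by more than about 25 degrees (angle between cutter_case's own z axis and vertical above 0.45 rad).
It fails at once if the tape measure is moved by more than 20 mm (distance of tape_measure from where it was at the start of the episode above 0.02 m).
It fails at once if the dowels are moved by more than 20 mm (distance of dowels from where it was at the start of the episode above 0.02 m).
It fails at once if the glue bottle is moved by more than 20 mm (distance of oil_bottle from where it was at the start of the episode above 0.02 m).
It also fails if it takes over 72 s, if anything falls off the work surface, if the arm or the gripper's body presses on something with over 40 N, if the wrist force passes 120 N, or if a joint passes its speed limit or range.

## Working session

There is one attempt and no reset: what is moved stays moved. The work goes in short steps, each a Python script; the robot and the scene stay as the last script left them, time stands still between calls to the robot, and variables do not carry over. Pictures are saved under pics/ and viewed, and the job is handed in when it is done.

```bash
ls; mkdir -p pics
cat > h.py <<'E'
import numpy as np, cv2
from rig import ctrl, gripper_open, grab, solve_ik, sensors, vision, job
def shot(cam,fn):
    im,d=vision.get_image(cam); cv2.imwrite('pics/'+fn,cv2.cvtColor(im,cv2.COLOR_RGB2BGR)); return im,d
def pix2w(P,d,r,c):
    z=d[int(round(r)),int(round(c))]
    p=np.array([(c-P['cx'])/P['fx']*z,(r-P['cy'])/P['fy']*z,z,1]); return (P['world_from_camera']@p)[:3]
def cloud(P,d):
    r,c=np.mgrid[:d.shape[0],:d.shape[1]]
    p=np.stack([(c-P['cx'])/P['fx']*d,(r-P['cy'])/P['fy']*d,d,np.ones_like(d)],-1)
    return (p@np.array(P['world_from_camera']).T)[...,:3]
E
python3 - <<'E'
from h import *
print(sensors.state())
for cam in ['scene','top','wrist']:
    P=vision.camera_params(cam); print(cam,P)
    im,d=shot(cam,cam+'0.png'); np.save('/tmp/%s0.npy'%cam,d)
    for n in ['cupboard','door_hinge','door_handle','cutter_case','tape_measure','dowels','oil_bottle']:
        for f in [vision.spot_in,vision.spot_point]:
            try:
                for o in f(cam,n)[:2]:
                    print(cam,n,np.round(o['p'],2),{k:np.round(v,1) for k,v in o.items() if k!='p'}, np.round(pix2w(P,d,*o['point']),3) if 'point' in o else '')
            except Exception as e: print(n,e)
E
```

```text
pics
{'clock': 0.0, 'joint_positions': array([-1.14791951,  0.46948432, -0.04858325,  1.53368889,  0.02408485,
        1.14094779, -0.08228968]), 'qvel': array([ 1.94608006e-03,  2.74676451e-06,  5.81960401e-04,  1.33401877e-03,
       -9.29833474e-04,  2.06739073e-04, -6.01100672e-04]), 'effort': array([ 7.07072086e-04, -5.10318339e+01, -4.65812779e-02, -2.37714887e+01,
        1.05509668e-02,  7.56946189e-03, -1.52721680e-05]), 'tool_pos': array([0.29442524, 0.60677254, 0.23023457]), 'orientation': array([-3.13965015e+00,  6.03327264e-05,  2.68984097e+00]), 'force': array([ 0.17703294, -0.32682966, -0.2209272 ]), 'ft_torque': array([ 0.056977  ,  0.00092673, -0.00665842]), 'width': 0.0854430904166375}
scene {'fx': 427.8724500595727, 'fy': 427.8724500595727, 'cx': 282.79423821782234, 'cy': 206.94868100286362, 'world_from_camera': array([[ 0.57787113, -0.3913054 ,  0.71620181, -0.32065975],
       [-0.81602375, -0.26300639,  0.5147163 , -0.79591709],
       [-0.01304561, -0.88187738, -0.4712983 ,  0.61338583],
       [ 0.        ,  0.        ,  0.        ,  1.        ]])}
scene cupbo
[... 2569 characters left out ...]
 0.036 0.02 ]
top dowels 0.59 {'point': array([193.3, 235.7])} [ 0.514 -0.118  0.032]
top oil_bottle 0.81 {'rect': array([309.1, 112.5,  25.8,  36.7])} 
top oil_bottle 0.6 {'point': array([118. , 306.9])} [ 0.702 -0.295  0.084]
wrist {'fx': 299.81299541928496, 'fy': 299.81299541928496, 'cx': 284.9520413159448, 'cy': 211.49931432926982, 'world_from_camera': array([[ 4.36863482e-01,  8.67325210e-01,  2.38531505e-01,
         2.34128155e-01],
       [ 8.99527609e-01, -4.21042465e-01, -1.16504607e-01,
         6.35464204e-01],
       [-6.15489839e-04,  2.65462282e-01, -9.64121049e-01,
         3.73211404e-01],
       [ 0.00000000e+00,  0.00000000e+00,  0.00000000e+00,
         1.00000000e+00]])}
```

Run:
```python
import cv2
a=cv2.imread('pics/scene0.png')[130:340,180:460]; b=cv2.imread('pics/top0.png')[80:350,130:430]
cv2.imwrite('pics/scene0c.png',cv2.resize(a,None,fx=2.8,fy=2.8,interpolation=2)); cv2.imwrite('pics/top0c.png',cv2.resize(b,None,fx=2.2,fy=2.2,interpolation=2))
```

```text
(no output)
```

View pics/scene0c.png

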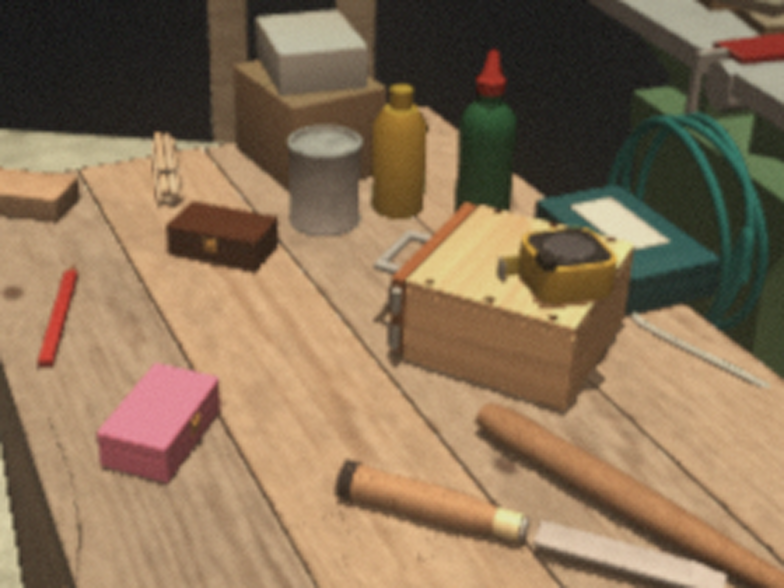

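View pics/top0c.png

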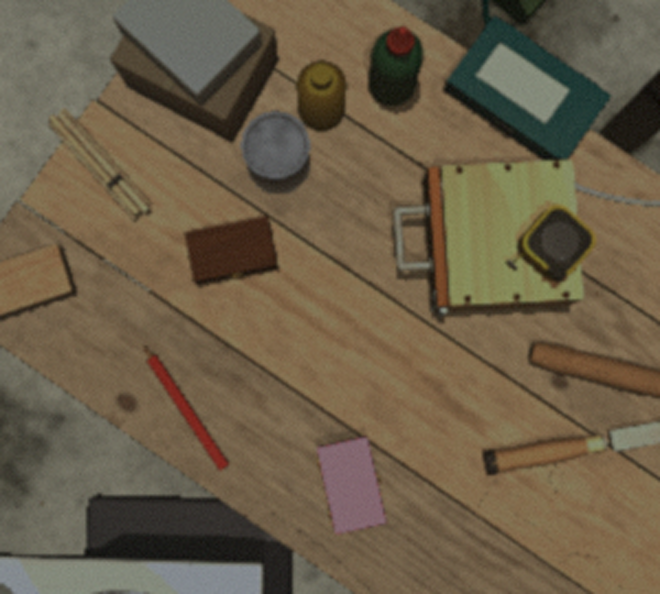

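View pics/scene0.png

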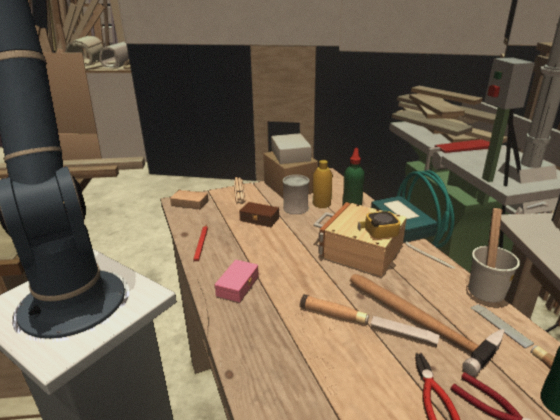

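View pics/top0.png

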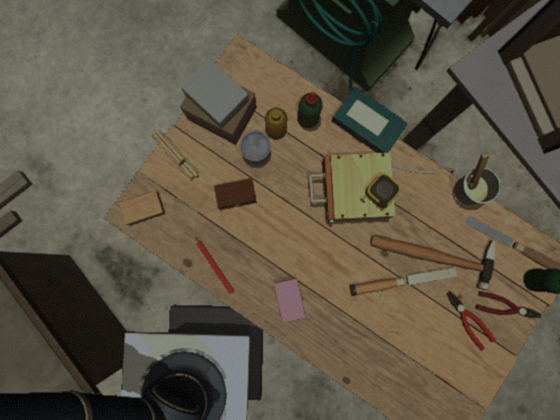

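Run:
```python
from h import *
for cam in ['top','scene']:
    P=vision.camera_params(cam); d=np.load('/tmp/%s0.npy'%cam); C=cloud(P,d)
    im=cv2.imread('pics/%s0.png'%cam)
    # table z
    def box(x0,x1,y0,y1,z0,z1,nm):
        m=(C[...,0]>x0)&(C[...,0]<x1)&(C[...,1]>y0)&(C[...,1]<y1)&(C[...,2]>z0)&(C[...,2]<z1)&(d>0)
        q=C[m]; 
        lo=q[:,:2].astype(np.float32)
        r=cv2.minAreaRect(lo); print(cam,nm,m.sum(),'z',np.round(np.percentile(q[:,2],[5,50,95]),4),'rect',np.round(r[0],4),np.round(r[1],4),round(r[2],2)); return m
    box(.38,.48,-.2,-.1,-.02,.02,'table')
    box(.42,.65,-.55,-.34,.07,.1,'cuptop')
    box(.42,.65,-.55,-.25,.1,.14,'tape')
    box(.42,.65,-.34,-.28,.04,.075,'handle')
    box(.45,.57,-.19,-.05,.024,.045,'case')
    box(.15,.35,-.35,-.2,.024,.045,'pink')
    box(.55,.7,-.25,-.1,.03,.2,'can')
    box(.6,.75,-.36,-.25,.03,.2,'glue')
    box(.55,.7,-.01,.1,.008,.05,'dowels')
```

```text
top table 1418 z [-0.0055 -0.0011  0.0032] rect [ 0.4296 -0.1499] [0.0998 0.0997] 89.12
top cuptop 3579 z [0.0771 0.0816 0.086 ] rect [ 0.5315 -0.4275] [0.1686 0.1663] 4.11
top tape 778 z [0.1105 0.1177 0.1226] rect [ 0.5147 -0.4742] [0.0658 0.0845] 47.8
top handle 197 z [0.0555 0.0595 0.0638] rect [ 0.5487 -0.3218] [0.1134 0.0362] 0.06
top case 905 z [0.0286 0.0331 0.0371] rect [ 0.5146 -0.1143] [0.0629 0.0997] 12.88
top pink 975 z [0.0285 0.0329 0.0372] rect [ 0.2475 -0.2622] [0.1003 0.0623] 14.75
top can 1759 z [0.0443 0.0921 0.1402] rect [ 0.6255 -0.1721] [0.1443 0.1487] 89.83
top glue 688 z [0.0406 0.1206 0.1747] rect [ 0.6736 -0.313 ] [0.162  0.0568] 14.19
top dowels 520 z [0.0089 0.0161 0.0208] rect [0.6271 0.0452] [0.1095 0.1459] 89.81
scene table 728 z [-0.0003  0.0016  0.0038] rect [ 0.4303 -0.1502] [0.1    0.0997] 0.36
scene cuptop 1964 z [0.073  0.0832 0.0933] rect [ 0.5311 -0.4273] [0.1693 0.1774] 7.1
scene tape 627 z [0.1019 0.118  0.1225] rect [ 0.5111 -0.474 ] [0.0684 0.0845] 51.21
scene handle 110 z [0.0561 0.0604 0.0633] rect [ 0.5247 -0.3154] [0.0735 0.026 ] 7.67
scene case 479 z [0.0261 0.0352 0.0375] rect [ 0.5116 -0.1131] [0.0648 0.1018] 9.94
scene pink 891 z [0.0273 0.0349 0.0368] rect [ 0.244 -0.261] [0.103  0.0635] 12.96
scene can 1686 z [0.0366 0.0904 0.14  ] rect [ 0.6412 -0.1719] [0.143  0.1172] 89.89
scene glue 858 z [0.0359 0.098  0.1689] rect [ 0.6702 -0.3334] [0.1451 0.0592] 32.01
scene dowels 216 z [0.0096 0.0186 0.0254] rect [0.6254 0.0448] [0.1491 0.1075] 0.01
```

Run:
```python
from h import *
pi=np.pi
ctrl.goto([0.52,-0.31,0.30],[pi,0,pi/2])
s=sensors.state(); print(s['clock'],s['joint_positions'],s['tool_pos'],s['orientation'],s['force'])
P=vision.camera_params('wrist'); im,d=shot('wrist','w1.png'); np.save('/tmp/w1.npy',d); np.save('/tmp/w1P.npy',P,allow_pickle=True)
for n in ['cupboard','door_hinge','door_handle','tape_measure','catch_pad']:
    for o in vision.spot_point('wrist',n)[:2]: print(n,o['p'],o['point'],np.round(pix2w(P,d,*o['point']),4))
```

```text
5.5583 [-0.2361712   0.42359455  0.98452654  1.65691202 -0.367904    1.26121363
  0.82366154] [ 0.52061328 -0.30914799  0.29981656] [-3.14146708e+00 -3.33974001e-04  1.57245820e+00] [ 0.23669295 -0.17371426 -0.78021254]
cupboard 0.94 [254.6, 292.9] [ 0.5308 -0.4006  0.0811]
door_hinge 0.76 [222.9, 227.8] [ 0.4484 -0.3575  0.0813]
door_handle 0.73 [181.0, 286.9] [ 0.5229 -0.3076  0.061 ]
tape_measure 0.56 [304.3, 277.2] [ 0.5111 -0.4503  0.1179]
```

View pics/w1.png

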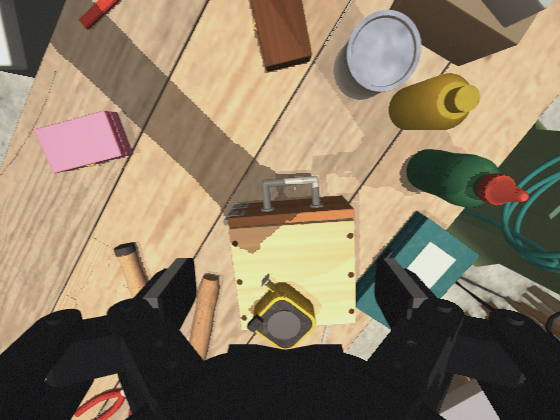

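Run:
```python
from h import *
from scipy.optimize import minimize
P=np.load('/tmp/w1P.npy',allow_pickle=True).item(); d=np.load('/tmp/w1.npy'); C=cloud(P,d)
im=cv2.imread('pics/w1.png')
roi=(C[...,0]>.42)&(C[...,0]<.65)&(C[...,1]>-.46)&(C[...,1]<-.27)&(d>0)
m=roi&(C[...,2]>.072)&(C[...,2]<.095)
print(np.percentile(C[m][:,2],[5,50,95]))
# left/right/front edges per row: use contours
for r in range(212,262,6):
    cs=np.where(m[r])[0]; 
    if len(cs): print(r,cs.min(),cs.max(),np.round(C[r,cs.min()],4),np.round(C[r,cs.max()],4))
for c in range(235,352,12):
    rs=np.where(m[:,c])[0]; print(c,rs.min(),np.round(C[rs.min(),c],4))
cv2.imwrite('pics/w1c.png',cv2.resize(im[160:340,210:370],None,fx=3.3,fy=3.3,interpolation=2))
h=roi&(C[...,2]>.048)&(C[...,2]<.07)&(C[...,1]>-.345)
print('handle',h.sum(),cv2.minAreaRect(C[h][:,:2].astype(np.float32)), np.median(C[h],0))
for c in range(262,325,6):
    rs=np.where(h[:,c])[0]
    if len(rs): print(c,np.round(C[rs.min(),c],4),np.round(C[rs.max(),c],4))
```

```text
[0.07914163 0.08127047 0.08273104]
212 279 353 [ 0.5128 -0.3456  0.0724] [ 0.6058 -0.3436  0.0791]
218 227 347 [ 0.4471 -0.3519  0.0783] [ 0.599  -0.3518  0.078 ]
224 224 353 [ 0.4416 -0.3618  0.0724] [ 0.6063 -0.3587  0.0813]
230 228 353 [ 0.4485 -0.3664  0.0828] [ 0.6068 -0.3667  0.0813]
236 229 353 [ 0.4491 -0.375   0.0813] [ 0.6071 -0.3746  0.0817]
242 230 354 [ 0.4498 -0.3835  0.0806] [ 0.6096 -0.3839  0.079 ]
248 231 354 [ 0.4508 -0.3915  0.0811] [ 0.6097 -0.3915  0.0806]
254 231 354 [ 0.4503 -0.4002  0.0804] [ 0.6103 -0.3999  0.0804]
260 232 354 [ 0.4513 -0.4085  0.0807] [ 0.6109 -0.4086  0.0799]
235 216 [ 0.4567 -0.3504  0.0747]
247 215 [ 0.472  -0.3492  0.074 ]
259 214 [ 0.4874 -0.3477  0.0747]
271 213 [ 0.5026 -0.3466  0.0738]
283 212 [ 0.5179 -0.3453  0.0734]
295 211 [ 0.5332 -0.3439  0.0737]
307 210 [ 0.5486 -0.343   0.0722]
319 209 [ 0.5638 -0.3415  0.0727]
331 208 [ 0.579  -0.3402  0.0725]
343 208 [ 0.5936 -0.3393  0.0759]
handle 1026 ((0.5454897284507751, -0.32287856936454773), (0.1168689951300621, 0.04138365015387535), 4.495391845703125) [ 0.53875873 -0.32078707  0.05931589]
262 [ 0.4907 -0.3081  0.0581] [ 0.4902 -0.3449  0.0603]
268 [ 0.4984 -0.3069  0.0572] [ 0.4983 -0.3439  0.0641]
274 [ 0.5062 -0.3058  0.056 ] [ 0.5062 -0.313   0.0598]
280 [ 0.514  -0.3056  0.0572] [ 0.5139 -0.3133  0.0581]
286 [ 0.5217 -0.3043  0.0571] [ 0.5218 -0.3448  0.0606]
292 [ 0.5294 -0.304   0.0591] [ 0.5295 -0.3442  0.0678]
298 [ 0.5372 -0.3032  0.0559] [ 0.5372 -0.3439  0.069 ]
304 [ 0.5448 -0.3027  0.0586] [ 0.5451 -0.3431  0.0667]
310 [ 0.5528 -0.302   0.055 ] [ 0.5526 -0.3425  0.069 ]
316 [ 0.5604 -0.3017  0.0566] [ 0.5605 -0.3416  0.0675]
322 [ 0.5694 -0.3389  0.057 ] [ 0.568  -0.3412  0.0689]
```

View pics/w1c.png

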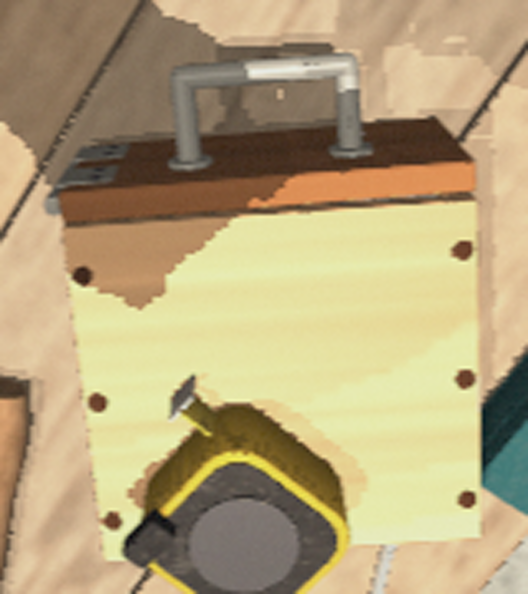

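```bash
cat >> h.py <<'E'
pi=np.pi
A=0.074; HX,HY=0.4485,-0.3633
def dp(th,r,n,z):
    """pos for door angle th, r along door, n outward of hinge-axis plane"""
    t=A+th; u=np.array([np.cos(t),np.sin(t)]); v=np.array([-np.sin(t),np.cos(t)])
    p=np.array([HX,HY])+r*u+n*v
    return [p[0],p[1],z]
def yw(th,off=0): return [pi,0,pi/2+A+th+off]
def st(msg=''):
    s=sensors.state(); print(msg,'t',round(s['clock'],2),'q',np.round(s['joint_positions'],2),'p',np.round(s['tool_pos'],4),'rpy',np.round(s['orientation'],3),'F',np.round(s['force'],1),'w',round(s['width'],4)); return s
E
python3 - <<'E'
from h import *
ctrl.move_j([0.5,.35,0.0,1.7,0,1.15,-.08])
st('a'); grab(20); st('b')
def ik(p,o,m=''):
    q=solve_ik(p,o); print(m,None if q is None else np.round(q,2))
for th in [0,.365,.6,1.0,1.6,2.2]:
    ik(dp(th,.082,.034,.04),yw(th),'handle %.2f'%th)
    ik(dp(th,.124,-.02,.052),yw(th),'press %.2f'%th)
    ik(dp(th,.124,-.02,.052),yw(.4),'press fixed yaw %.2f'%th)
    ik(dp(th,.14,.027,.045),yw(th),'close %.2f'%th)
    ik(dp(th,.14,.027,.045),yw(th-pi/2),'close-90 %.2f'%th)
E
```

```text
a t 6.79 q [ 0.5   0.35  0.    1.7  -0.    1.15 -0.08] p [ 0.4942 -0.3186  0.2376] rpy [-3.083  0.005  0.99 ] F [ 0.6 -0.4 -0.3] w 0.0853
b t 7.56 q [ 0.5   0.35 -0.    1.7   0.    1.15 -0.08] p [ 0.4944 -0.3181  0.2376] rpy [-3.083  0.005  0.991] F [ 1.5 -0.3 -0.4] w -0.0001
handle 0.00 [ 0.56  0.6  -0.11  1.82  0.09  0.73  0.48]
press 0.00 [ 0.58  0.67 -0.1   1.65  0.08  0.83  0.53]
press fixed yaw 0.00 [ 0.64  0.67 -0.18  1.65  0.15  0.84  0.87]
close 0.00 [ 0.52  0.66 -0.11  1.69  0.09  0.8   0.44]
close-90 0.00 [ 0.35  0.66  0.14  1.7  -0.12  0.79 -0.95]
handle 0.36 [ 0.59  0.56 -0.18  1.89  0.15  0.7   0.77]
press 0.36 [ 0.58  0.63 -0.17  1.72  0.14  0.8   0.78]
press fixed yaw 0.36 [ 0.59  0.63 -0.18  1.72  0.15  0.8   0.81]
close 0.36 [ 0.52  0.61 -0.18  1.79  0.15  0.75  0.71]
close-90 0.36 [ 0.35  0.6   0.06  1.8  -0.05  0.74 -0.7 ]
handle 0.60 [ 0.63  0.54 -0.23  1.94  0.19  0.68  0.96]
press 0.60 [ 0.6   0.61 -0.23  1.77  0.19  0.78  0.94]
press fixed yaw 0.60 [ 0.56  0.61 -0.19  1.78  0.15  0.77  0.77]
close 0.60 [ 0.55  0.57 -0.24  1.87  0.19  0.72  0.87]
close-90 0.60 
[... 210 characters left out ...]
72  0.73]
close 1.00 [ 0.6   0.51 -0.31  2.    0.25  0.67  1.2 ]
close-90 1.00 [ 0.39  0.49 -0.05  2.01  0.04  0.64 -0.18]
handle 1.60 [ 0.85  0.48 -0.4   2.1   0.32  0.62  1.9 ]
press 1.60 [ 0.74  0.49 -0.43  2.05  0.32  0.67  1.78]
press fixed yaw 1.60 [ 0.56  0.46 -0.2   2.06  0.15  0.64  0.73]
close 1.60 [ 0.76  0.44 -0.42  2.16  0.31  0.6   1.79]
close-90 1.60 [ 0.53  0.41 -0.14  2.18  0.1   0.56  0.42]
handle 2.20 [ 1.03  0.49 -0.5   2.11  0.39  0.63  2.53]
press 2.20 [ 0.92  0.44 -0.52  2.16  0.37  0.62  2.42]
press fixed yaw 2.20 [ 0.65  0.39 -0.19  2.18  0.13  0.58  0.84]
close 2.20 [ 1.    0.41 -0.5   2.23  0.36  0.58  2.51]
close-90 2.20 [ 0.76  0.38 -0.21  2.24  0.15  0.54  1.14]
```

Run:
```python
from h import *
ctrl.goto(dp(0,.082,.0290,.12),yw(0))
st('above')
hit=ctrl.line_to(dp(0,.082,.0290,.038),yw(0),max_speed=.08,until_force=6)
st('down %s'%hit)
shot('wrist','w2.png');
```

```text
above t 8.17 q [ 0.57  0.5  -0.12  1.77  0.07  0.88  0.5 ] p [ 0.5283 -0.3288  0.1204] rpy [3.141 0.    1.642] F [-1.  -0.   0.1] w 0.0002
down False t 9.34 q [ 0.57  0.6  -0.11  1.82  0.09  0.73  0.48] p [ 0.5286 -0.3286  0.0386] rpy [3.140e+00 1.000e-03 1.645e+00] F [0.9 0.5 0.3] w -0.0
```

View pics/w2.png

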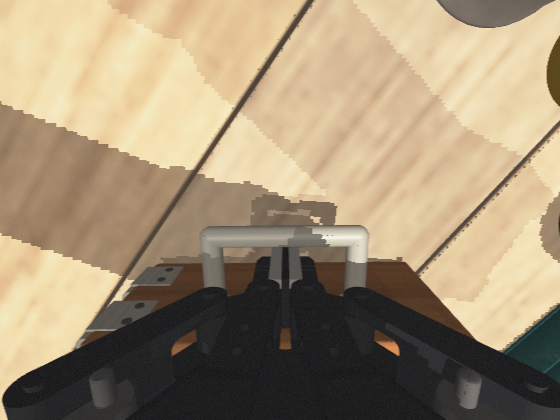

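The closed fingers sit behind the bar (bar at row 237, cols 203–368; fingers at about col 287), between the posts. Now I pull the door on to the catch.

Run:
```python
from h import *
hit=False
for th in [.06,.12,.18,.24,.29]:
    hit=ctrl.line_to(dp(th,.082,.035,.038),yw(th),max_speed=.08,until_force=14)
    s=st('%.2f %s'%(th,hit))
    if hit: break
for th in [.32,.35,.38,.41]:
    if hit: break
    hit=ctrl.line_to(dp(th,.082,.035,.038),yw(th),max_speed=.04,until_force=8)
    s=st('%.2f %s'%(th,hit))
ctrl.sleep(.25)
st()
P=vision.camera_params('wrist');im,d=shot('wrist','w3.png'); np.save('/tmp/w3.npy',d); np.save('/tmp/w3P.npy',P,allow_pickle=True)
```

```text
0.06 False t 9.68 q [ 0.57  0.59 -0.12  1.84  0.1   0.72  0.52] p [ 0.5253 -0.3173  0.0384] rpy [ 3.141 -0.     1.704] F [ 0.  -0.2 -0.3] w -0.0
0.12 False t 9.93 q [ 0.57  0.59 -0.14  1.85  0.12  0.71  0.56] p [ 0.5224 -0.3131  0.0381] rpy [ 3.141 -0.     1.763] F [-1.7  0.6  0.1] w 0.0002
0.18 False t 10.18 q [ 0.58  0.58 -0.16  1.86  0.13  0.71  0.6 ] p [ 0.5191 -0.3088  0.038 ] rpy [-3.142 -0.     1.822] F [-0.3 -0.2 -0. ] w -0.0001
0.24 False t 10.43 q [ 0.59  0.58 -0.17  1.87  0.14  0.7   0.65] p [ 0.5156 -0.3046  0.0379] rpy [-3.141e+00 -1.000e-03  1.882e+00] F [-0.3  0.  -0.3] w -0.0001
0.29 False t 10.68 q [ 0.6   0.58 -0.18  1.88  0.16  0.7   0.69] p [ 0.5126 -0.3014  0.038 ] rpy [-3.141 -0.     1.932] F [0.3 0.2 0.1] w 0.0005
0.32 False t 10.93 q [ 0.6   0.57 -0.19  1.89  0.16  0.7   0.71] p [ 0.5107 -0.2995  0.038 ] rpy [-3.141 -0.     1.963] F [-0.3 -0.3 -0.6] w -0.0001
0.35 False t 11.18 q [ 0.61  0.57 -0.2   1.89  0.17  0.7   0.73] p [ 0.5089 -0.2977  0.0381] rpy [ 3.142 -0.     1.994] F [ 0.4  0.  -0. ] w -0.0002
0.38 False t 11.43 q [ 0.61  0.57 -0.21  1.9   0.18  0.69  0.75] p [ 0.5087 -0.2974  0.0384] rpy [3.139 0.004 2.024] F [ 3.4 -3.5 -3.1] w -0.0
0.41 False t 11.68 q [ 0.62  0.57 -0.22  1.9   0.18  0.68  0.78] p [ 0.5086 -0.2973  0.0388] rpy [3.136 0.009 2.054] F [ 7.9 -6.4 -6.4] w 0.0001
 t 11.93 q [ 0.62  0.57 -0.22  1.9   0.18  0.68  0.78] p [ 0.5085 -0.2973  0.0388] rpy [3.136 0.009 2.053] F [ 6.7 -6.6 -5.6] w -0.0001
```

View pics/w3.png

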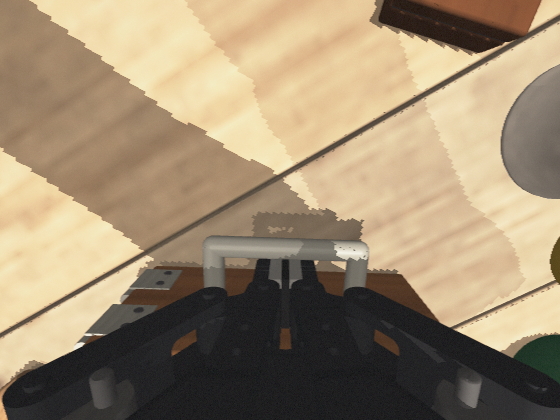

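Run:
```python
from h import *
th=.365
ctrl.line_to(dp(th,.082,.0295,.038),yw(th),max_speed=.06)
ctrl.line_to(dp(th,.082,.0295,.13),yw(th),max_speed=.2)
ctrl.line_to(dp(th,.095,-.04,.23),yw(th),max_speed=.25)
st()
P=vision.camera_params('wrist');im,d=shot('wrist','w4.png'); np.save('/tmp/w4.npy',d); np.save('/tmp/w4P.npy',P,allow_pickle=True)
for n in ['catch_pad','door_hinge']:
    for o in vision.spot_point('wrist',n)[:2]: print(n,o['p'],o['point'],np.round(pix2w(P,d,*o['point']),4))
print(dp(th,.124,-.024,.06))
```

```text
t 13.54 q [ 0.67  0.45 -0.22  1.57  0.11  1.13  0.86] p [ 0.5502 -0.3579  0.2274] rpy [-3.139 -0.004  2.01 ] F [ 0.1  0.  -0.1] w 0.0001
catch_pad 0.56 [181.0, 315.8] [ 0.5724 -0.3319  0.0581]
door_hinge 0.86 [158.8, 193.3] [ 0.4533 -0.3602  0.0802]
[np.float64(0.570942794643555), np.float64(-0.33231997353331966), 0.06]
```

View pics/w4.png

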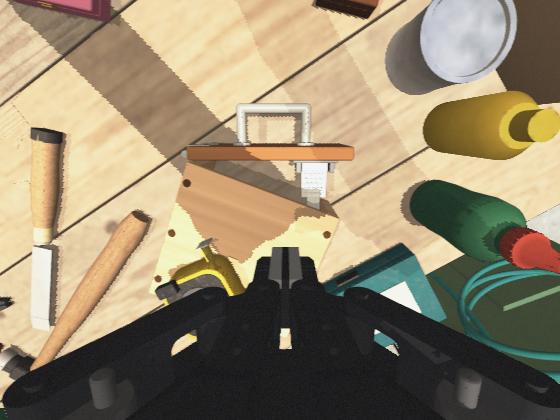

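Run:
```python
from h import *
th=.36
ctrl.line_to(dp(th,.124,-.021,.11),yw(th),max_speed=.2)
st('above')
hit=ctrl.line_to(dp(th,.124,-.021,.066),yw(th),max_speed=.1,until_force=5); st(str(hit))
if not hit:
    for z in [.060,.056,.052,.049]:
        ctrl.line_to(dp(th,.124,-.021,z),yw(th),max_speed=.05); st('z%.3f'%z)
```

```text
above t 14.47 q [ 0.61  0.57 -0.21  1.68  0.15  0.91  0.77] p [ 0.5703 -0.3308  0.1109] rpy [3.141e+00 2.000e-03 2.005e+00] F [-0.1  0.1  1.4] w 0.0002
False t 15.06 q [ 0.61  0.62 -0.21  1.71  0.16  0.83  0.76] p [ 0.5701 -0.3304  0.0662] rpy [3.141 0.    2.005] F [ 0.2 -0.4  0.1] w -0.0
z0.060 t 15.32 q [ 0.6   0.63 -0.2   1.71  0.16  0.82  0.76] p [ 0.5701 -0.3303  0.0603] rpy [3.141 0.    2.005] F [ 0.3  0.  -0.1] w -0.0002
z0.056 t 15.57 q [ 0.6   0.63 -0.2   1.71  0.16  0.81  0.76] p [ 0.5704 -0.3304  0.0565] rpy [3.141e+00 1.000e-03 2.005e+00] F [-0.2  0.6  3.7] w 0.0002
z0.052 t 15.82 q [ 0.6   0.64 -0.2   1.71  0.17  0.81  0.76] p [ 0.5704 -0.3304  0.0525] rpy [3.141e+00 1.000e-03 2.005e+00] F [-0.2  0.2  4.3] w 0.0001
z0.049 t 16.07 q [ 0.6   0.64 -0.2   1.71  0.17  0.8   0.76] p [ 0.5706 -0.3312  0.051 ] rpy [3.141e+00 2.000e-03 2.004e+00] F [-1.5 -0.1 10.1] w 0.0
```

Run:
```python
from h import *
ctrl.line_to(dp(.36,.124,-.014,.050),yw(.36),max_speed=.05); st('.36')
for th in [.40,.45,.5,.55,.6,.66,.73,.8]:
    hit=ctrl.line_to(dp(th,.124,-.013,.050),yw(th),max_speed=.06,until_force=18); s=st('%.2f %s'%(th,hit))
    if hit: break
```

```text
.36 t 16.37 q [ 0.6   0.63 -0.2   1.73  0.17  0.8   0.75] p [ 0.5678 -0.3236  0.0511] rpy [3.140e+00 1.000e-03 2.005e+00] F [-0.5  1.7  5.8] w 0.0001
0.40 False t 16.62 q [ 0.6   0.63 -0.21  1.74  0.18  0.79  0.78] p [ 0.5657 -0.3179  0.051 ] rpy [3.140e+00 1.000e-03 2.046e+00] F [0.3 1.1 6.2] w 0.0
0.45 False t 16.87 q [ 0.6   0.62 -0.23  1.75  0.19  0.79  0.81] p [ 0.5633 -0.3122  0.051 ] rpy [3.140e+00 1.000e-03 2.096e+00] F [0.9 1.1 7.1] w -0.0
0.50 False t 17.12 q [ 0.61  0.62 -0.24  1.76  0.2   0.78  0.84] p [ 0.5606 -0.3065  0.051 ] rpy [3.140e+00 1.000e-03 2.146e+00] F [-0.2  0.3  5.6] w -0.0002
0.55 False t 17.37 q [ 0.61  0.61 -0.25  1.78  0.21  0.78  0.88] p [ 0.5575 -0.3011  0.051 ] rpy [3.140e+00 1.000e-03 2.196e+00] F [1.  0.2 6.9] w -0.0002
0.60 False t 17.62 q [ 0.62  0.61 -0.27  1.79  0.22  0.77  0.91] p [ 0.5543 -0.2957  0.051 ] rpy [3.140e+00 1.000e-03 2.246e+00] F [0.1 0.9 7. ] w 0.0
0.66 False t 17.89 q [ 0.62  0.6  -0.28  1.81  0.23  0.77  0.96] p [ 0.5501 -0.2896  0.051 ] rpy [3.141e+00 1.000e-03 2.305e+00] F [-0.7  1.   7.2] w 0.0
0.73 False t 18.18 q [ 0.63  0.59 -0.3   1.82  0.24  0.76  1.01] p [ 0.5446 -0.2827  0.051 ] rpy [3.141e+00 1.000e-03 2.375e+00] F [0.5 0.4 7. ] w -0.0001
0.80 False t 18.48 q [ 0.64  0.58 -0.32  1.84  0.26  0.75  1.06] p [ 0.5388 -0.2762  0.051 ] rpy [3.141e+00 1.000e-03 2.445e+00] F [0.4 0.4 7.6] w 0.0002
```

```bash
python3 - <<'E'
from h import *
for th in [.95,1.1,1.25,1.4,1.55,1.7,1.85,2.0,2.12,2.2]:
    hit=ctrl.line_to(dp(th,.124,-.013,.050),yw(th),max_speed=.1,until_force=15); s=st('%.2f %s'%(th,hit))
    if hit: break
shot('top','t5.png'); shot('wrist','w5.png')
E
python3 -c "
import cv2
b=cv2.imread('pics/t5.png')[80:350,130:430]
cv2.imwrite('pics/t5c.png',cv2.resize(b,None,fx=2.2,fy=2.2,interpolation=2))"
```

```text
0.95 False t 18.81 q [ 0.67  0.57 -0.36  1.89  0.29  0.74  1.17] p [ 0.5246 -0.2637  0.051 ] rpy [3.141e+00 1.000e-03 2.595e+00] F [-0.5  1.1  6.4] w -0.0001
1.10 False t 19.14 q [ 0.7   0.55 -0.4   1.93  0.32  0.72  1.28] p [ 0.5088 -0.2536  0.051 ] rpy [3.141e+00 1.000e-03 2.745e+00] F [-0.6  0.9  7.7] w -0.0001
1.25 False t 19.48 q [ 0.73  0.54 -0.45  1.97  0.34  0.71  1.4 ] p [ 0.4918 -0.2459  0.051 ] rpy [3.141e+00 1.000e-03 2.895e+00] F [-0.3  1.3  8.1] w 0.0003
1.40 False t 19.81 q [ 0.77  0.52 -0.49  2.01  0.37  0.7   1.52] p [ 0.4737 -0.2408  0.0509] rpy [-3.142e+00  1.000e-03  3.045e+00] F [-0.3  1.1  8.1] w 0.0001
1.55 False t 20.14 q [ 0.82  0.51 -0.53  2.05  0.4   0.68  1.66] p [ 0.4552 -0.2385  0.0509] rpy [-3.141e+00  1.000e-03 -3.088e+00] F [0.3 1.1 9.1] w 0.0
1.70 False t 20.48 q [ 0.87  0.5  -0.57  2.08  0.42  0.67  1.79] p [ 0.4364 -0.239   0.0509] rpy [-3.141e+00  1.000e-03 -2.938e+00] F [-1.2  1.6  8.4] w -0.0002
1.85 False t 20.81 q [ 0.93  0.49 -0.61  2.11  0.45  0.67  1.94] p [ 0.418  -0.2424  0.0509] rpy [-3.141  0.    -2.788] F [-1.3  1.3  9.4] w -0.0004
2.00 False t 21.14 q [ 0.99  0.48 -0.65  2.14  0.48  0.66  2.09] p [ 0.4003 -0.2485  0.0509] rpy [-3.141  0.    -2.639] F [-0.3  1.3 10.2] w -0.0004
2.12 False t 21.44 q [ 1.05  0.48 -0.68  2.15  0.5   0.66  2.21] p [ 0.3869 -0.2553  0.0509] rpy [-3.141 -0.    -2.519] F [-1.3  0.3 11.1] w -0.0002
2.20 False t 21.69 q [ 1.09  0.48 -0.71  2.16  0.51  0.66  2.3 ] p [ 0.3785 -0.2607  0.0509] rpy [-3.14  -0.    -2.439] F [-1.8  0.5 11.1] w -0.0003
```

View pics/t5c.png

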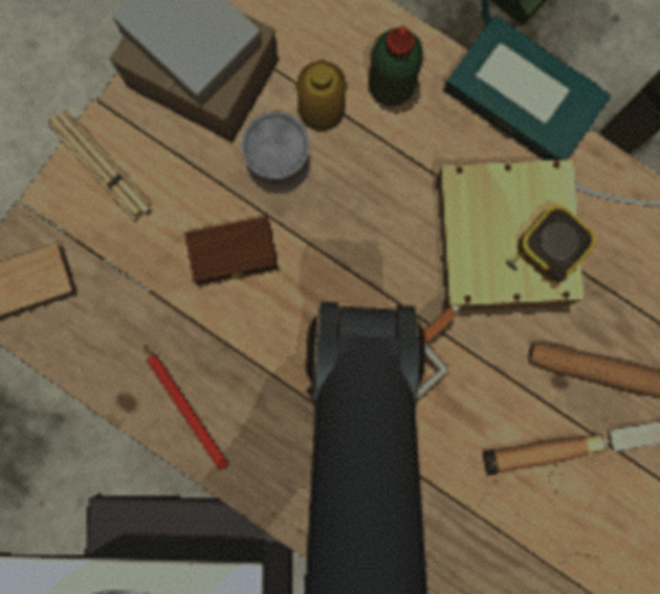

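View pics/w5.png

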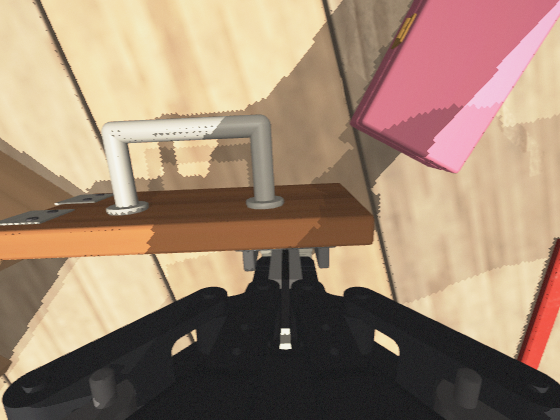

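Run:
```python
from h import *
ctrl.line_to(dp(2.19,.124,-.018,.052),yw(2.19),max_speed=.1)
ctrl.line_to(dp(2.19,.124,-.022,.16),yw(2.19),max_speed=.2)
ctrl.goto([.505,-.14,.24],[pi,0,np.deg2rad(96)])
gripper_open()
st()
P=vision.camera_params('wrist');im,d=shot('wrist','w6.png'); np.save('/tmp/w6.npy',d); np.save('/tmp/w6P.npy',P,allow_pickle=True)
o=vision.outline_of('wrist','cutter_case')
C=cloud(P,d)
for k in o[:2]:
    m=k['pixels']; q=C[m&(d>0)]; t=q[(q[:,2]>.028)&(q[:,2]<.04)]
    print(k['p'],k['rect'],np.percentile(q[:,2],[5,50,95]),len(t))
    if len(t)>20: print(cv2.minAreaRect(t[:,:2].astype(np.float32)),np.median(t,0))
```

```text
t 25.49 q [ 0.61  0.25 -0.5   1.86  0.14  1.06  0.16] p [ 0.505 -0.14   0.24 ] rpy [ 3.142 -0.     1.676] F [-0.1 -0.6  0.9] w 0.0853
0.93 [292.6, 163.2, 60.0, 92.6] [0.0318176  0.03323336 0.03443545] 4419
((0.512311577796936, -0.11343008279800415), (0.060376960784196854, 0.10008720308542252), 12.850503921508789) [ 0.51212299 -0.11059458  0.03324137]
0.58 [75.9, 254.7, 105.9, 58.0] [0.006929   0.03304691 0.03436547] 3579
((0.24380654096603394, -0.26043254137039185), (0.1014891117811203, 0.0600646510720253), 13.764963150024414) [ 0.24586997 -0.25845626  0.03329544]
```

View pics/w6.png

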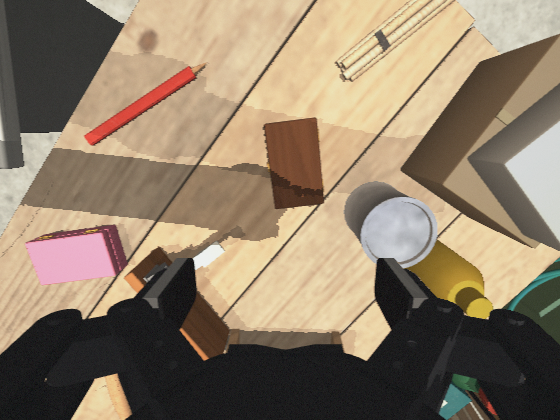

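Run:
```python
from h import *
P=np.load('/tmp/w6P.npy',allow_pickle=True).item(); d=np.load('/tmp/w6.npy'); C=cloud(P,d)
for r in (190,200,215,230,245,260):
    c=np.arange(335,445); q=C[r,c]; k=q[:,2]>.02
    print(r,np.round(q[k][0],3),np.round(q[k][-1],3))
print('tongue',[np.round(C[r,c],3) for r,c in [(248,222),(250,215),(240,225),(255,210),(262,205)]])
print('door edge',[np.round(C[r,c],3) for r,c in [(262,165),(290,165),(280,150)]])
print(np.round(dp(0,.08,.15,0),3))
from scipy.spatial.transform import Rotation as Ro
for lean in (20,):
    for (x,y,z) in [(.5043,-.0783,.1),(.5043,-.0783,.014)]:
        R=Ro.from_euler('z',102.85,degrees=True)*Ro.from_euler('x',pi)*Ro.from_euler('y',-lean,degrees=True)
        print(R.as_matrix()[:,2], R.as_euler('xyz'), solve_ik([x,y,z],R.as_euler('xyz')))
```

```text
190 [ 0.598 -0.137  0.02 ] [ 0.659 -0.116  0.092]
200 [ 0.588 -0.15   0.023] [ 0.636 -0.128  0.093]
215 [ 0.586 -0.17   0.021] [ 0.654 -0.142  0.093]
230 [ 0.59  -0.182  0.043] [ 0.659 -0.156  0.096]
245 [ 0.588 -0.181  0.093] [ 0.7   -0.187  0.049]
260 [ 0.601 -0.196  0.094] [ 0.678 -0.189  0.092]
tongue [array([ 0.438, -0.216,  0.054]), array([ 0.431, -0.218,  0.058]), array([ 0.432, -0.228, -0.001]), array([ 0.426, -0.223,  0.062]), array([ 0.422, -0.23 ,  0.066])]
door edge [array([ 0.358, -0.26 ,  0.018]), array([ 0.46 , -0.135,  0.285]), array([ 0.449, -0.14 ,  0.27 ])]
[ 0.517 -0.208  0.   ]
[ 0.07606507 -0.33345447 -0.93969262] [3.14159265 0.34906585 1.79507114] [ 0.18633912  0.38777596 -0.39197657  2.10727454  0.72295545  0.79831628
 -0.50122298]
[ 0.07606507 -0.33345447 -0.93969262] [3.14159265 0.34906585 1.79507114] [ 0.02601604  0.52405481 -0.20196248  2.15849454  0.84683106  0.61731189
 -0.66236304]
```

```bash
cat >> h.py <<'E'
from scipy.spatial.transform import Rotation as Ro
def lean(yawdeg,l=20):
    return (Ro.from_euler('z',yawdeg,degrees=True)*Ro.from_euler('x',pi)*Ro.from_euler('y',-l,degrees=True)).as_euler('xyz')
def cup(x,y,z): return dp(0,y+.08,-(x+.075),z)
AD=np.rad2deg(A)+90
E
python3 - <<'E'
from h import *
e=np.array([np.cos(np.deg2rad(-77.15)),np.sin(np.deg2rad(-77.15))]); c=np.array([.5123,-.1134])
G=c-.037*e
o=lean(102.85)
ctrl.goto([*G,.09],o); 
hit=ctrl.line_to([*G,.014],o,max_speed=.1,until_force=6); st('down %s'%hit)
if not hit:
    grab(40); st('grab')
    shot('wrist','w7.png')
E
```

```text
down False t 27.2 q [ 0.1   0.53 -0.3   2.15  0.9   0.66 -0.71] p [ 0.5046 -0.0776  0.0146] rpy [3.14  0.349 1.794] F [ 0.1 -0.9  0.5] w 0.0855
grab t 27.56 q [ 0.1   0.53 -0.3   2.15  0.9   0.66 -0.71] p [ 0.5047 -0.0772  0.0149] rpy [3.14  0.35  1.795] F [-0.4  2.6  5.1] w 0.0595
```

View pics/w7.png

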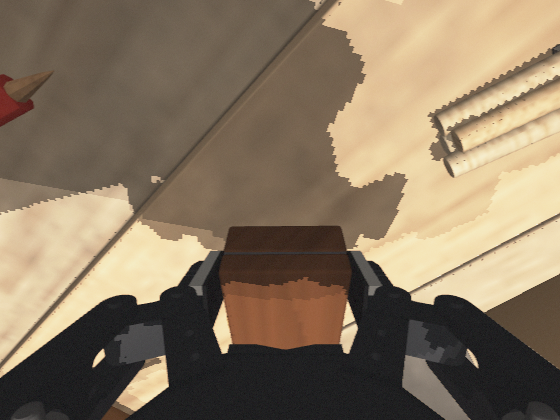

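```bash
python3 - <<'E'
from h import *
yb=.003
def t(x,z=.0145): return cup(x-.037,yb,z)
for k,(x,yd) in enumerate([(-.20,AD),(-.13,AD),(-.065,AD)]):
    hit=ctrl.line_to(t(x),lean(yd),max_speed=.1,until_force=20); st('%.3f %s'%(x,hit))
    if hit: break
shot('scene','s8.png'); shot('top','t8.png')
E
python3 -c "
import cv2
b=cv2.imread('pics/t8.png')[80:350,130:430]
cv2.imwrite('pics/t8c.png',cv2.resize(b,None,fx=2.2,fy=2.2,interpolation=2))
b=cv2.imread('pics/s8.png')[130:340,180:460]
cv2.imwrite('pics/s8c.png',cv2.resize(b,None,fx=2.8,fy=2.8,interpolation=2))"
```

```text
-0.200 False t 28.95 q [ 0.29  0.56 -0.24  2.07  0.86  0.65 -0.57] p [ 0.5199 -0.1958  0.0149] rpy [3.14  0.349 1.644] F [0.2 2.7 4.6] w 0.0589
-0.130 False t 29.8 q [ 0.4   0.59 -0.22  2.02  0.86  0.62 -0.44] p [ 0.5248 -0.2665  0.0149] rpy [3.141 0.35  1.644] F [ 1.8 -0.3  3.5] w 0.0589
-0.065 False t 30.6 q [ 0.5   0.61 -0.22  1.96  0.85  0.61 -0.31] p [ 0.53   -0.3301  0.0149] rpy [3.14  0.349 1.645] F [0.9 1.9 5.4] w 0.0591
```

View pics/t8c.png

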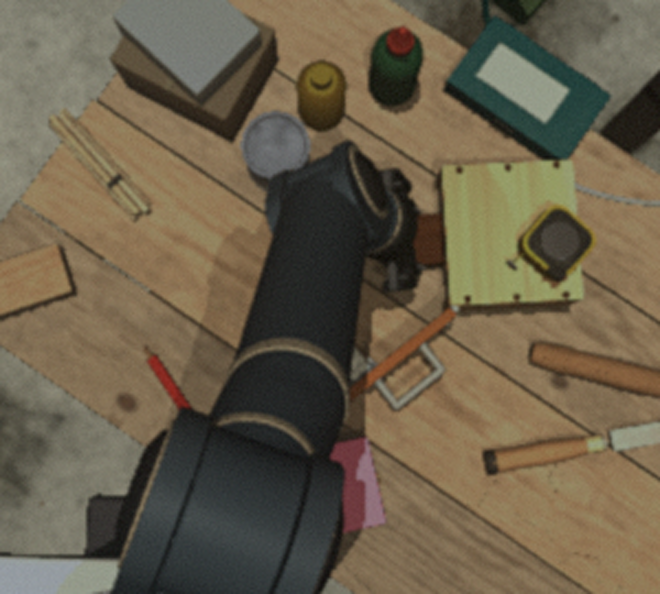

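View pics/s8c.png

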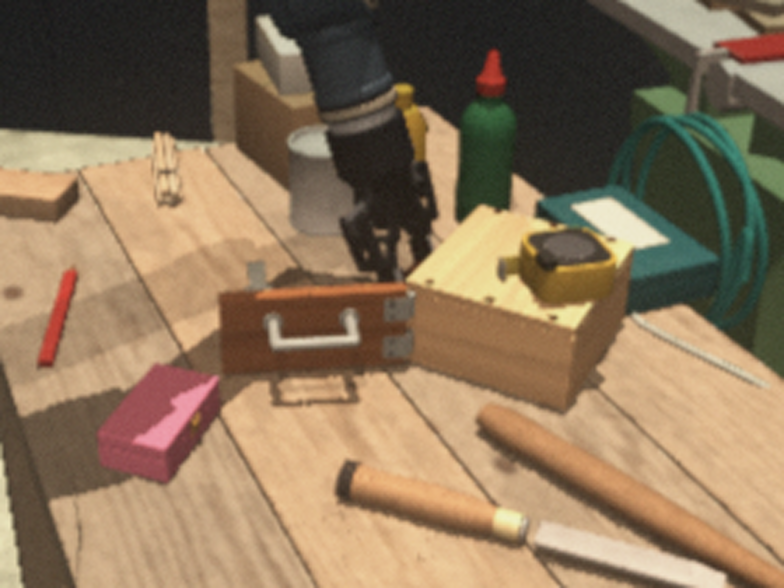

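Run:
```python
from h import *
yb=.003
gripper_open()
ctrl.line_to(cup(-.155,yb,.0145),lean(AD),max_speed=.15)
grab(20); st('closed')
# rear of case at -.115
ctrl.line_to(cup(-.135,yb,.018),lean(AD,24),max_speed=.12)
for x in [-.11,-.085,-.066]:
    hit=ctrl.line_to(cup(x,yb,.018),lean(AD,24),max_speed=.08,until_force=12); st('%.3f %s'%(x,hit))
    if hit: break
```

```text
closed t 32.35 q [ 0.42  0.59 -0.22  2.01  0.86  0.62 -0.42] p [ 0.5253 -0.2774  0.0145] rpy [-3.142  0.349  1.645] F [-0.1 -0.4  0.4] w -0.0003
-0.110 False t 33.13 q [ 0.41  0.6  -0.16  1.99  0.94  0.61 -0.44] p [ 0.5282 -0.3234  0.018 ] rpy [-3.141  0.419  1.643] F [ 0.8  0.9 -0.9] w -0.0002
-0.085 False t 33.6 q [ 0.45  0.61 -0.16  1.96  0.93  0.61 -0.39] p [ 0.5301 -0.3481  0.018 ] rpy [-3.141  0.419  1.644] F [-0.4 -1.3 -0.2] w -0.0002
-0.066 False t 33.99 q [ 0.48  0.62 -0.16  1.94  0.93  0.6  -0.35] p [ 0.5316 -0.367   0.018 ] rpy [-3.141  0.42   1.644] F [-0.8  0.5  0.2] w 0.0004
```

```bash
python3 - <<'E'
from h import *
yb=.003
ctrl.line_to(cup(-.15,yb,.03),lean(AD,24),max_speed=.2)
ctrl.line_to(cup(-.17,yb,.17),[pi,0,np.deg2rad(AD)],max_speed=.25)
st()
P=vision.camera_params('wrist');im,d=shot('wrist','w9.png')
shot('scene','s9.png')
C=cloud(P,d)
E
python3 -c "
import cv2
b=cv2.imread('pics/s9.png')[130:340,180:460]
cv2.imwrite('pics/s9c.png',cv2.resize(b,None,fx=2.8,fy=2.8,interpolation=2))"
```

```text
t 35.49 q [ 0.79  0.44 -0.52  1.8   0.26  0.98  0.24] p [ 0.5231 -0.2627  0.1687] rpy [-3.139 -0.     1.644] F [-0.2 -0.3 -0.6] w -0.0001
```

View pics/w9.png

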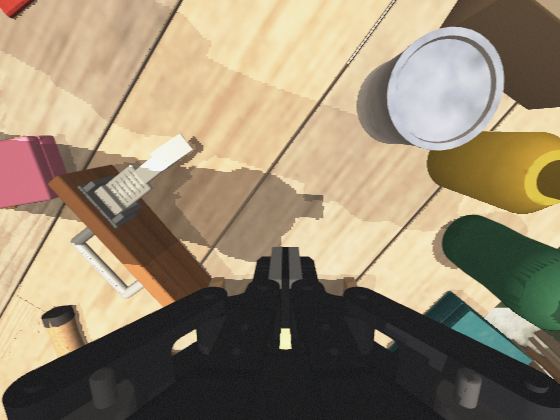

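View pics/s9c.png

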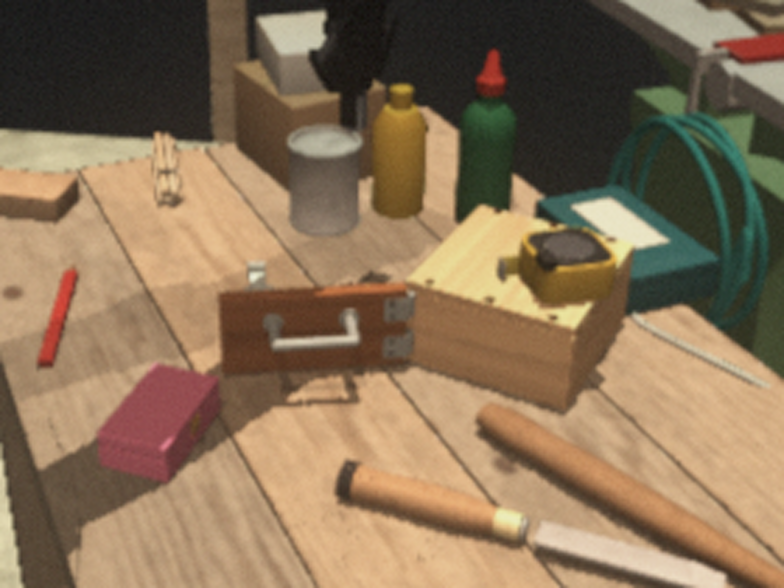

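```bash
python3 - <<'E'
from h import *
th=2.19
ctrl.goto(dp(th,.143,.037,.15),yw(th-pi/2)); st('over')
hit=ctrl.line_to(dp(th,.143,.037,.047),yw(th-pi/2),max_speed=.1,until_force=5); st('down %s'%hit)
if not hit:
    for th in [2.15,2.0,1.8,1.6,1.4,1.2,1.0,.85,.72,.62]:
        hit=ctrl.line_to(dp(th,.143,.026,.047),yw(th-pi/2),max_speed=.12,until_force=18); st('%.2f %s'%(th,hit))
        if hit: break
    shot('top','t10.png')
E
python3 -c "
import cv2
b=cv2.imread('pics/t10.png')[80:350,130:430]
cv2.imwrite('pics/t10c.png',cv2.resize(b,None,fx=2.2,fy=2.2,interpolation=2))"
```

```text
over t 36.42 q [ 1.21  0.24 -0.69  2.14  0.21  0.82  1.09] p [ 0.3299 -0.277   0.1503] rpy [3.141e+00 1.000e-03 2.264e+00] F [ 0.6 -0.1  0.4] w 0.0003
down False t 37.6 q [ 1.09  0.42 -0.58  2.23  0.41  0.59  0.89] p [ 0.3291 -0.2772  0.0474] rpy [3.141e+00 1.000e-03 2.264e+00] F [-0.2 -1.   0.8] w 0.0001
2.15 False t 37.89 q [ 1.04  0.42 -0.57  2.23  0.41  0.59  0.82] p [ 0.3415 -0.2656  0.0475] rpy [3.141e+00 1.000e-03 2.226e+00] F [-1.  -0.1 -0.6] w -0.0002
2.00 False t 38.23 q [ 0.96  0.42 -0.53  2.22  0.38  0.59  0.65] p [ 0.3566 -0.2509  0.0472] rpy [-3.141  0.     2.077] F [ 0.4 -0.6 -0.3] w -0.0002
1.80 False t 38.62 q [ 0.86  0.42 -0.48  2.2   0.35  0.59  0.43] p [ 0.3803 -0.2351  0.0469] rpy [-3.141 -0.     1.877] F [-0.1 -0.1 -0.6] w -0.0001
1.60 False t 39.01 q [ 0.77  0.43 -0.43  2.16  0.32  0.6   0.22] p [ 0.407  -0.2242  0.0468] rpy [-3.14  -0.     1.677] F [-0.1  0.1 -1. ] w -0.0003
1.40 False t 39.4 q [ 0.68  0.45 -0.37  2.12  0.28  0.62  0.02] p [ 0.4353 -0.2189  0.0468] rpy [-3.14   0.     1.477] F [0.1 0.  0.5] w 0.0002
1.20 False t 39.79 q [ 0.61  0.48 -0.32  2.06  0.25  0.64 -0.16] p [ 0.4642 -0.2192  0.0468] rpy [-3.14   0.     1.277] F [ 0.   0.3 -0.7] w 0.0004
1.00 False t 40.18 q [ 0.56  0.51 -0.26  2.    0.21  0.67 -0.33] p [ 0.4925 -0.2252  0.0468] rpy [-3.140e+00  1.000e-03  1.077e+00] F [-0.5 -0.   0.2] w -0.0
0.85 False t 40.52 q [ 0.52  0.53 -0.22  1.95  0.18  0.69 -0.45] p [ 0.5128 -0.2334  0.0468] rpy [-3.14e+00  1.00e-03  9.27e-01] F [-1.6  0.1  0.9] w -0.0001
0.72 False t 40.83 q [ 0.5   0.55 -0.19  1.91  0.15  0.7  -0.55] p [ 0.5292 -0.2429  0.0468] rpy [-3.141e+00  1.000e-03  7.970e-01] F [-0.4 -0.9 -0.9] w -0.0004
0.62 False t 41.1 q [ 0.48  0.56 -0.16  1.87  0.13  0.72 -0.62] p [ 0.541  -0.2516  0.0469] rpy [-3.141e+00  1.000e-03  6.980e-01] F [-0.5  0.1 -1.9] w 0.0001
```

View pics/t10c.png

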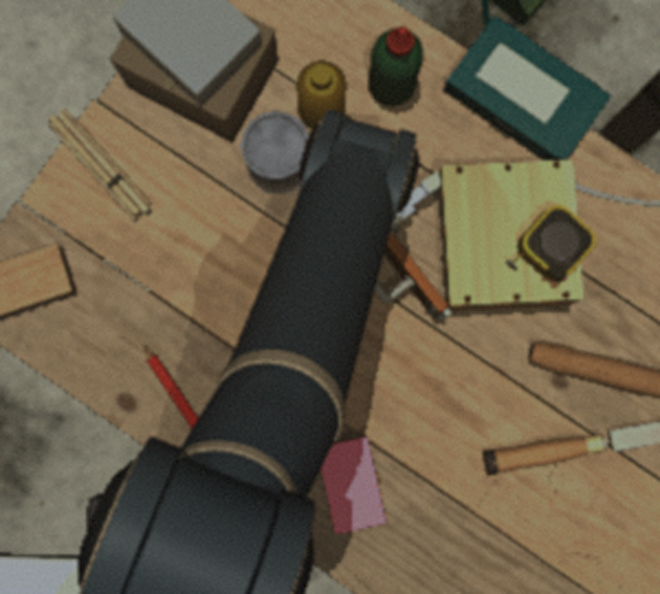

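Run:
```python
from h import *
for th in [.54,.46,.38,.30,.2,.1,.03]:
    hit=ctrl.line_to(dp(th,.143,.024,.047),yw(th-pi/2),max_speed=.08,until_force=22); st('%.2f %s'%(th,hit))
    if hit: break
if not hit:
    hit=ctrl.line_to(dp(-.04,.143,.022,.047),yw(-pi/2),max_speed=.05,until_force=14); st('end %s'%hit)
    ctrl.sleep(.2); st()
```

```text
0.54 False t 41.47 q [ 0.47  0.58 -0.14  1.84  0.11  0.73 -0.68] p [ 0.5511 -0.261   0.0468] rpy [-3.141  0.     0.617] F [ 0.1 -0.3  0. ] w 0.0
0.46 False t 41.76 q [ 0.47  0.59 -0.11  1.82  0.09  0.74 -0.73] p [ 0.5594 -0.2701  0.0472] rpy [ 3.141 -0.     0.536] F [ 0.1  0.8 -0.3] w -0.0001
0.38 False t 42.05 q [ 0.46  0.6  -0.09  1.79  0.08  0.75 -0.79] p [ 0.5663 -0.279   0.047 ] rpy [3.141 0.    0.456] F [ 0.2  0.3 -1.1] w -0.0001
0.30 False t 42.34 q [ 0.45  0.61 -0.07  1.77  0.06  0.76 -0.84] p [ 0.5726 -0.2886  0.047 ] rpy [3.142 0.    0.376] F [-0.2  0.5  0.2] w 0.0001
0.20 False t 42.67 q [ 0.45  0.63 -0.04  1.74  0.04  0.78 -0.91] p [ 0.5794 -0.3013  0.047 ] rpy [-3.142  0.     0.276] F [ 0.6 -0.2  0.7] w -0.0
0.10 False t 43.01 q [ 0.44  0.64 -0.02  1.71  0.01  0.79 -0.98] p [ 0.585  -0.3148  0.047 ] rpy [-3.142  0.     0.176] F [-0.1  0.2  0.4] w -0.0
0.03 False t 43.28 q [ 0.44  0.65  0.    1.69 -0.    0.8  -1.02] p [ 0.5881 -0.3245  0.047 ] rpy [3.141 0.    0.106] F [ 0.9 -0.7 -0.3] w -0.0001
end True t 43.5 q [ 0.44  0.66  0.    1.68 -0.01  0.81 -1.03] p [ 0.5886 -0.3251  0.0463] rpy [-3.134e+00  3.000e-03  9.300e-02] F [0.6 1.2 0.4] w -0.0
 t 43.7 q [ 0.44  0.66  0.    1.69 -0.01  0.81 -1.03] p [ 0.5881 -0.3251  0.0457] rpy [-3.134  0.004  0.093] F [ 0.6  0.8 -0.4] w 0.0002
```

```bash
python3 - <<'E'
from h import *
hit=ctrl.line_to(dp(0,.143,.020,.047),yw(-pi/2),max_speed=.03,until_force=16); st('press %s'%hit); ctrl.sleep(.3); st()
ctrl.line_to(dp(0,.143,.06,.05),yw(-pi/2),max_speed=.12)
ctrl.line_to(dp(0,.08,.07,.28),yw(0),max_speed=.25)
s=st()
P=vision.camera_params('wrist');im,d=shot('wrist','w11.png'); np.save('/tmp/w11.npy',d); np.save('/tmp/w11P.npy',P,allow_pickle=True); shot('scene','s11.png'); shot('top','t11.png')
E
python3 -c "
import cv2
b=cv2.imread('pics/s11.png')[130:340,180:460]
cv2.imwrite('pics/s11c.png',cv2.resize(b,None,fx=2.8,fy=2.8,interpolation=2))"
```

```text
press False t 44.1 q [ 0.44  0.66  0.    1.68 -0.01  0.81 -1.04] p [ 0.5883 -0.3254  0.0457] rpy [-3.131  0.006  0.077] F [-3.2 12.7  3.6] w -0.0001
 t 44.4 q [ 0.44  0.66  0.    1.68 -0.01  0.81 -1.04] p [ 0.5883 -0.3254  0.0457] rpy [-3.131  0.005  0.077] F [-3.6 12.6  4.1] w 0.0003
 t 46.6 q [ 0.72  0.33 -0.37  1.65  0.13  1.19  0.39] p [ 0.5228 -0.2877  0.2794] rpy [-3.141 -0.     1.644] F [-0.2  0.8 -0. ] w 0.0004
```

View pics/w11.png

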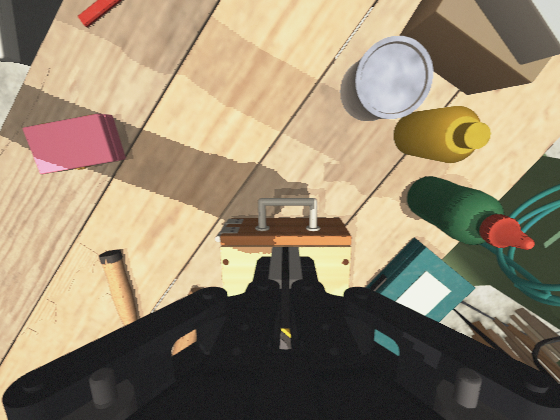

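View pics/s11c.png

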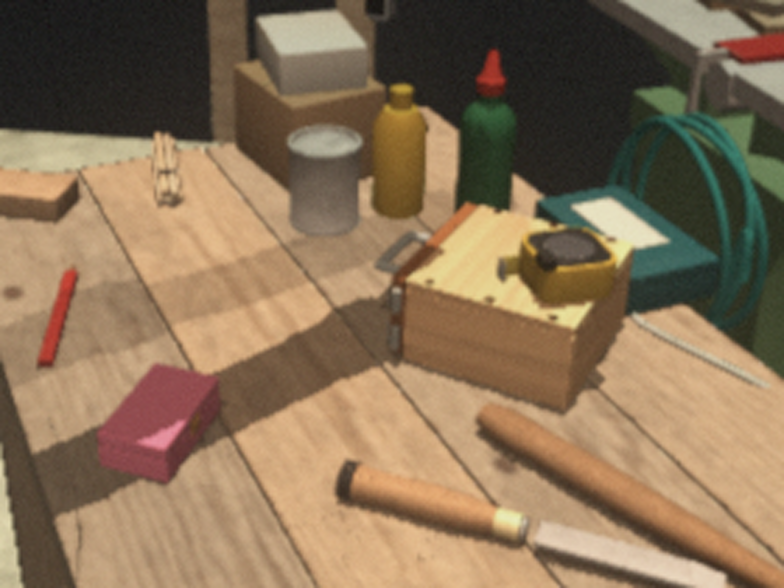

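Run:
```python
from h import *
for k in ('w1','w11'):
    P=np.load(f'/tmp/{k}P.npy',allow_pickle=True).item(); d=np.load(f'/tmp/{k}.npy'); C=cloud(P,d)
    h=(C[...,0]>.49)&(C[...,0]<.575)&(C[...,1]>-.325)&(C[...,1]<-.27)&(C[...,2]>.048)&(C[...,2]<.07)&(d>0)
    q=C[h]; 
    ys=[q[abs(q[:,0]-x)<.003][:,1].max() for x in (.5,.52,.54,.555)]
    print(k,h.sum(),np.round(ys,4))
a,b=cv2.imread('pics/scene0.png').astype(int),cv2.imread('pics/s11.png').astype(int)
print('scene handle diff', abs(a-b)[205:245,310:345].mean(), 'tape',abs(a-b)[210:240,355:405].mean(),'glue',abs(a-b)[145:205,340:362].mean(),'dowels',abs(a-b)[178:204,234:246].mean())
job.hand_in()
```

```text
w1 549 [-0.3058 -0.3043 -0.3028 -0.3016]
w11 600 [-0.3063 -0.3046 -0.3034 -0.3023]
scene handle diff 17.465714285714284 tape 4.322444444444445 glue 3.3333333333333335 dowels 5.983974358974359
the job is handed in; nothing more can be done
```

The job is handed in, at about 47 s of the 72 s allowed; the system gives no verdict. From what I measured, the case is inside the cupboard and the door is shut.

- **Door and catch:** I drew the door ajar by hooking the closed fingers behind the handle, and the catch stopped it at about 0.365 rad. I then pressed the white tongue down to its stop (9 mm) through the gap. Keeping it pressed, I pushed the door round to about 2.2 rad.
- **Case:** I gripped it by its far end and slid it in flat. I then pushed it on with the closed fingers leaned forward, until its centre was an estimated 5 mm short of the cupboard's centre. I did not see it inside; this comes from the fingertip position.
- **Shutting:** I pushed the free edge right round and finished with about 13 N against the closed door. I felt no distinct snap in the force readings.

**Last checks:**
- The handle lay within 0.7 mm of its starting place, so the door is shut to well under 0.03 rad.
- In the last scene picture the tape measure, dowels and glue bottle match the first one.
- One image check disagreed: the handle area of the scene picture differed more from the first picture (17 grey levels, against 3 to 6 elsewhere). I put this down to the arm's shadow, since the depth readings matched.
- I could not check directly that the catch had sprung back up, because it is hidden behind the shut door.

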